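Free the hold cage's guard lock, draw its sagging bolt and hold the gate ajar

TASK

The held-back jars in the wire cage are to be taken out: take the release pin from its white block, push the recessed button of the guard lock in with the pin's point until the lock lets go, and put the pin back into the middle hole of the block. Then take the bolt by its ball knob, lift the sagging bolt clear of the lip of its bent keeper while you draw it fully back, without forcing the keeper, and with the same grip swing the gate about 30 degrees open and keep holding it there against its closing spring (it shuts by itself): the program finishes while holding. Leave the other things where they are.

Things in the scene. Friction and masses are not known exactly. Their poses are not given: they have to be found in the camera images.
- cage: Wire-mesh cage fixed to the table, 170 deep (x), 290 wide (y), 173 high. Origin: on the table in the plane of the gate's front face; front faces -x, so the gate's free edge opens towards -x. Gate: y +125 (hinge, left) to -65. Lock post right of it, y -68 to -138, 204 high, 18 thick (x 0 to 18). Guard-lock box behind the post: x 18 to 78, y -76 to -132, top at z 172.
- gate_hinge (a point): Point on the gate's vertical hinge axis, 160 above the table, at the left (+y) end of the gate.
- gate (a joint): Gate opening angle, rad; 0 shut, grows as the free edge swings towards the cage's -x (clockwise from above). A spring shuts it: 0.21 Nm when shut, 0.6 Nm per rad more; it is lightly damped. The drawn bolt's knob is 115 from the hinge axis. The gate's top is 158 above the table.
- bolt_knob: Dark steel ball, 20 across, on an upright 8 mm stem on the bolt (origin: ball centre, about 207 above the table; 50 above the gate's top; 16 in front of its face). Its x is across the gate, y along the bolt, z up the stem. Pinch it from above to lift (about 3 N), draw the bolt and pull the gate. Nothing stands beside the ball at its height.
- bolt (a joint): How far the flat bolt is drawn out of the keeper, m; 0 shot as found, 0.062 fully back, and it can be pushed 0.009 further in; drawing goes to the cage's +y (towards the gate's hinge). From 0.050 on the gate is free. It slides with light friction.
- barrel (a joint): Lift of the bolt's barrel, rad. It hangs on one screw, 115 to the +y side of the knob, so bolt and knob droop: 0 sagging, 0.085 level, 0.15 the highest. The bolt's underside notch, 11 deep and 22 wide, straddles the keeper's 5 mm lip: lift the knob straight up by 9 to 12 (8 is the least), then draw level at that height; once drawn 15 mm it may sink again.
- keeper: Bent steel keeper on the lock post. Origin: middle of the top edge of its bent-up lip, 126 above the table, which catches in the bolt's notch.
- button_well (a point): Centre of the mouth of the round well, 13 across with a chamfer, in the top of the guard-lock box; 172 above the table. The button lies 6 below this mouth. The well points straight down.
- button_face (a point): Centre of the round button's top face, 9.6 across, in the well.
- button (a joint): Button travel, m; 0 out, grows as it is pressed, 0.008 at the stop. Pressed past 0.005 it lets the lock pin spring back, and then stays down at about 0.005. Force: 2 N at first, 5 N at the stop.
- lock_pin (a joint): Guard lock's pin, m; 0 locked (7 mm pin through the bolt's nose, the bolt can not be drawn), 0.015 sprung back, free.
- release_pin: Dark steel stylus: 5 mm shaft 50 long, 22 mm flange 4 thick, then a round handle 14 across from 13 to 58 above the origin. Origin: centre of the flange's underside, +z to the handle; the point is 50 below. At the start it hangs upright in the block's middle hole. 0.06 kg.
- pin_tip (a point): Point of the release pin, 3.4 across, 50 below the flange.
- pin_block: White plastic block fixed to the table, 60 (x) by 96 (y), 56 high, with three holes 10 across and 54 deep in a row along y, 30 apart; origin under its centre.
- pin_socket (a point): Centre of the mouth of the block's middle hole, 56 above the table; the pin's flange rests on it.
- lid_press: Green lever press, fixed, left of the cage: base about x 370 to 570, y 20 to 220 from the robot, its lever up to 490 high near x 420, y 80. Keep the arm clear of it: pass it on the robot's side.
- shaker: Shaker with dark lid, 58 across, 101 high, right of the cage; origin under its centre. Bystander.
- nozzle_2: Piping nozzle, a cone 33 across and 44 high. Bystander.
Mind the look-alikes: they are no part of the job. What is shaped like the pin_block but blue is not meant.

How it is judged:
On the way, in this order (a step that is already met when the one before it is completed fails the run):
1. the button is pushed in with the release pin's point and the lock has sprung free (value of joint button above 0.0042 m and value of joint lock_pin above 0.012 m and distance between pin_tip and button_face below 0.005 m), for 0.05 s.
2. the release pin is back in the middle hole and let go (distance between release_pin and pin_socket below 0.008 m and angle between release_pin's own z axis and vertical below 0.12 rad and contact force between the fingers and release_pin below 0.05 N), for 0.2 s.
3. the bolt is drawn back by its knob while the gate is still shut (value of joint bolt above 0.049 m and value of joint gate below 0.08 rad and contact force between the fingers and bolt_knob above 1 N), for 0.05 s.
At the end, for the whole second after the job is handed in: The gripper holds the bolt's knob (over 1 N), the bolt is drawn at least 49 mm, the gate stands still 20 to 40 degrees open, the lock is free and the release pin is back in the middle hole (within 8 mm, upright within 7 degrees) (value of joint gate between 0.35 and 0.7 rad and not (velocity of joint gate above 0.15 rad/s) and not (velocity of joint gate below -0.15 rad/s) and contact force between the fingers and bolt_knob above 1 N and value of joint bolt above 0.049 m and value of joint lock_pin above 0.012 m and distance between release_pin and pin_socket below 0.008 m and angle between release_pin's own z axis and vertical below 0.12 rad); the arm keeps its last pose, push and grip.
It fails at once if the bent keeper is forced (over 40 N on it) (contact force between keeper and anything else above 40 N).
It fails at once if another thing is pushed more than 3 cm (distance of any of shaker, nozzle_2 from where it was at the start of the episode above 0.03 m).
It also fails if it takes over 61 s, if anything falls off the work surface, if the arm or the gripper's body presses on something with over 40 N, if the wrist force passes 120 N, or if a joint passes its speed limit or range.

ROBOT

A 7-joint arm with a two-finger parallel gripper is mounted at the origin on a cart in front of the work surface, level with it; the furniture and walls round the work are solid. World frame = base frame: x ahead of the robot, y to its left, z up, the work surface at z = 0. Lengths are in m, angles in rad, forces in N, time in s.
With the tool pointing down it reaches from about 0.4 to 0.75 m from the base axis. Payload 19.5 kg.
Tool frame: the origin (TCP) lies at the very end of the fingers, on their centre line; the grasp point (between the pads) lies bot.tcp_to_grasp behind it (bot.tcp_to_grasp is the distance from the TCP to the grasp point, in m); z points along the fingers, y is the line along which they close (so a half turn about z gives the same grasp; the last joint's range is limited). The gripper opens to 85 mm and grips with 20 to 120 N. Pads are 22 mm wide; open, the fingers measure 114 mm over their backs; the gripper's body (76 mm by 85 mm) begins 54 mm behind the grasp point. The pads swing forward as they close: fully open they stand 13 mm farther back than shut.
Start: joints at [-1.327, 0.707, -0.028, 1.485, 0.022, 0.951, -0.075], TCP at [0.162, 0.552, 0.231] pointing down, gripper open.
Joint ranges: [-2.71, 2.71], [-0.32, 2.16], [-1.57, 1.52], [0, 2.45], [-1.46, 4.6], [0, 2.02], [-2.83, 2.83]. Speed limits (rad/s): [1.89, 1.89, 2.57, 2.57, 3.01, 3.01, 3.01].

INTERFACE

Orientations are given as a unit quaternion [w, x, y, z].
In Python, from station import bot gives the robot as it stands. The module is installed in compiled form; this text tells all that it offers.
- The arm moves only by the shell command python3 -m creep 'ROWS' [FORCE]. ROWS is JSON, a list of rows, each an object of numbers: "wx", "wy", "wz": the turn, a rotation vector about the tool's x, y, z in degrees; "x", "y", "z": the shift along the tool's x, y, z in cm; "jaw": the finger opening in cm, from 0 to 8.54. In form: [{"wx": .., "wy": .., "wz": .., "x": .., "y": .., "z": .., "jaw": ..}, ...]. A call has 1 to 12 rows; each row shifts and turns the commanded pose from where the row before left it, along the tool's axes as they then stand; what a row does not reach is not made up. A row lasts 1/12 s, in which the tool goes at most 41.7 mm and 7.16 degrees, less where a joint would pass 70% of its speed; a pose out of reach is approached as far as the arm can. A call is refused whole if a number of a shift passes 4.17 or a number of a turn 7.16, either way. A call with a gripper value outside its range is refused whole. The fingers move at their own pace and stop on an object; FORCE is the grip in N (left out, the last holds). Time passes only in rows, so rows that do not move let the fingers close. It gives the time, the measured TCP pose, the force, the opening and the grip force at its end, in the units of the state.
- bot.observe(): the state, without advancing time (a new reading comes with each control period).
- bot.grab_frame(name): name is "scene" or "side" or "wrist"; returns a dict with "color" (480x640x3 uint8, blue, green, red), "depth" (480x640 float32, m along the optical axis (not along the pixel's ray), 0 where there is no reading), "fx", "fy", "cx", "cy" (pixels), "xyz" and "attitude" of the camera in the world; the wrist camera has in their place "tool_from_camera" (4x4, takes a point from camera to tool coordinates, whose origin is the TCP and whose axes are the flange's). Camera axes: x right, y down, z forward; pixel columns grow to the right and rows downward; lengths in m; the calibration is good to about 2 mm. The wrist camera is an equidistant fisheye: a pixel r from the principal point sees the ray r / f radians off the axis. A picture is of the moment at which its call begins: read the wrist's pose just before it.
- bot.close_job(): hands the job in; it is judged then, once.
The state is a dict: "clock": time; "joint_positions": joint angles; "joint_velocities": joint speeds; "effort": joint torques, N m; "position": TCP position; "tool_rot": TCP orientation; "contact_force": force on the tool from outside, world axes, zero at the start; "moment": the same for the moment, N m; "gripper_width": finger opening in m; "gripper_force": force on a finger pad.
Only numpy, scipy, OpenCV 4.12 (cv2) and the standard library are available. Lean on these libraries where they do the work, as an engineer would, in place of code of your own. Each camera call takes 0.05 s, during which the arm holds its last target. There are 200 camera calls.

## Working session

There is one attempt and no reset: what is moved stays moved. The work goes in short steps, Python scripts to look and compute and a shell command to move; the robot and the scene stay as the last step left them, time stands still between calls to the robot, and variables do not carry over. Pictures are saved under pics/ and viewed, at most 10 in all, crops included, and the job is handed in when it is done.

```bash
mkdir -p pics
cat > h.py <<'E'
import numpy as np, cv2
from station import bot
from scipy.spatial.transform import Rotation as R
def rot(q): return R.from_quat([q[1],q[2],q[3],q[0]])
def att(a):
    a=np.array(a,float)
    return a if a.shape==(3,3) else rot(a).as_matrix()
def cloud(f):
    v,u=np.mgrid[:480,:640]; d=f['depth']
    p=np.stack([(u-f['cx'])/f['fx']*d,(v-f['cy'])/f['fy']*d,d],-1)
    w=p@att(f['attitude']).T+np.array(f['xyz']); w[d==0]=np.nan
    return w
E
python3 - <<'E'
from h import *
s=bot.observe(); print(s['clock'],s['position'],s['tool_rot'],bot.tcp_to_grasp,s['gripper_width'])
print(rot(s['tool_rot']).as_matrix().round(3))
for n in ('scene','side'):
    f=bot.grab_frame(n); cv2.imwrite(f'pics/{n}0.png',f['color']); np.savez(f'{n}0.npz',**f)
    print(n,f['xyz'],f['attitude'],f['fx'])
E
```

```text
0.0 [0.16201484 0.55142376 0.23082224] [-5.17853363e-05  1.42405487e-01  9.89808247e-01 -5.55211445e-04] 0.0187 0.08522285317914592
[[-0.959  0.282 -0.   ]
 [ 0.282  0.959 -0.001]
 [-0.    -0.001 -1.   ]]
scene [0.55248118 0.41273135 1.00296376] [-0.01276265  0.03560118  0.95561201 -0.29219063] 478.2974544885446
side [0.43193621 0.46741377 0.73441733] [ 0.0146269  -0.05810383  0.90953998 -0.41127487] 482.9217258682528
```

View pics/scene0.png

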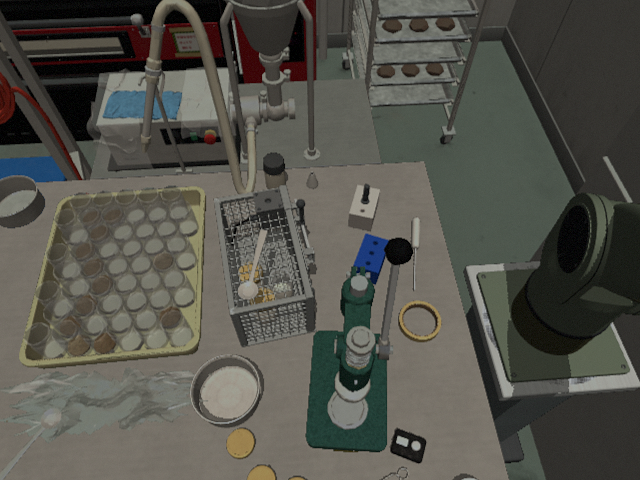

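View pics/side0.png

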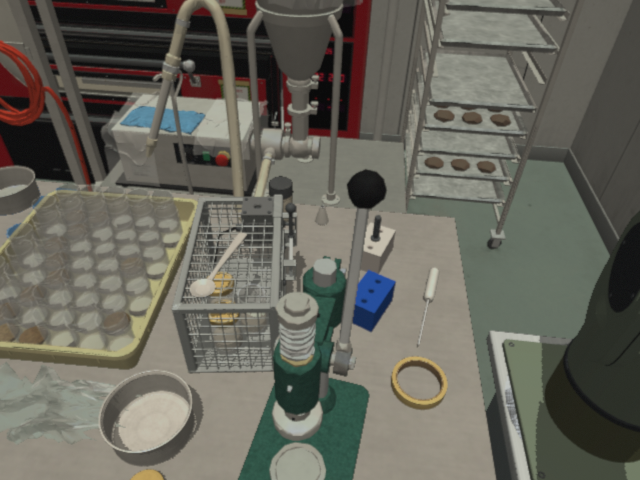

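Scene picture: the white block is at about (364,207) with the pin handle at (366,193). The blue look-alike is at (370,257). The bolt knob is at about (300,203) and the lock box at about (267,203). The white block fits by colour and because it holds the pin. I'll confirm this in an enlarged crop.

Run:
```python
from h import *
for n,(u0,v0,u1,v1) in {'scene':(230,150,400,290)}.items():
    f=dict(np.load(n+'0.npz')); c=f['color'][v0:v1,u0:u1]
    cv2.imwrite('pics/crop1.png',cv2.resize(c,None,fx=4.7,fy=4.2857,interpolation=cv2.INTER_CUBIC))
    w=cloud(f)
    # block top
    def reg(a,zlo,zhi):
        u0,v0,u1,v1=a; p=w[v0:v1,u0:u1].reshape(-1,3); col=f['color'][v0:v1,u0:u1].reshape(-1,3)
        k=(p[:,2]>zlo)&(p[:,2]<zhi); return p[k],col[k]
    p,c=reg((340,175,390,240),.045,.063); k=c.min(1)>110; q=p[k]; r=cv2.minAreaRect(q[:,:2].astype(np.float32)*1000); print('blocktop',len(q),q.mean(0),r)
    p,c=reg((350,175,385,215),.075,.125); print('pin',len(p),np.nanmedian(p,0),p.min(0),p.max(0))
    p,c=reg((288,190,312,225),.19,.23); print('knob',len(p),np.nanmedian(p,0),p.min(0),p.max(0))
    p,c=reg((250,185,290,225),.16,.182); r=cv2.minAreaRect(p[:,:2].astype(np.float32)*1000);print('box',len(p),p.mean(0),r)
```

```text
blocktop 581 [ 0.38075111 -0.3283031   0.05610282] ((379.8489685058594, -332.2535400390625), (99.94219970703125, 60.164737701416016), 70.41700744628906)
pin 77 [ 0.38020271 -0.32791381  0.10153477] [ 0.3722968  -0.33589537  0.0757937 ] [ 0.38638456 -0.32278501  0.1192987 ]
knob 77 [ 0.54395349 -0.21261908  0.21157948] [ 0.53508891 -0.22430633  0.19004812] [ 0.55243568 -0.20626217  0.21906399]
box 1006 [ 0.60608276 -0.25274653  0.17136785] ((611.1341552734375, -244.40179443359375), (109.10975646972656, 87.72073364257812), 88.62266540527344)
```

View pics/crop1.png

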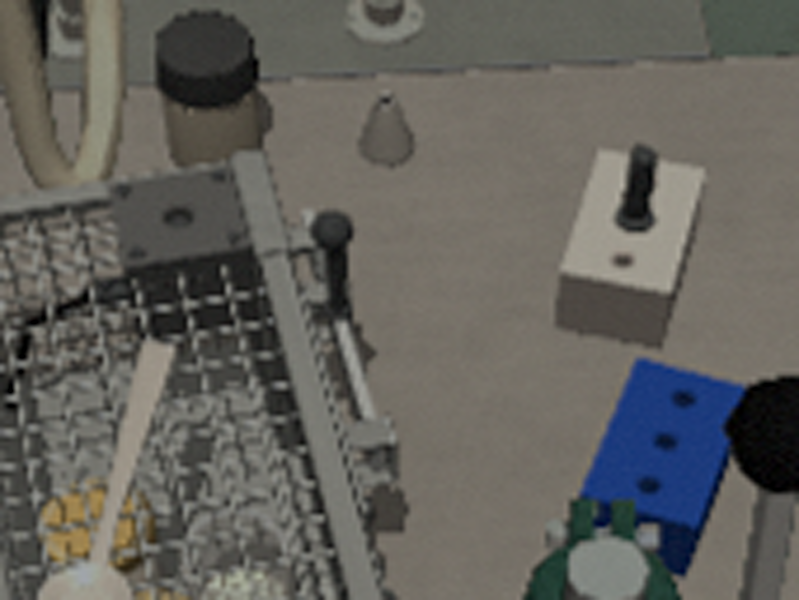

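The crop confirms it. The pin stands in the middle hole of the white block at crop (636,215), and the blue block with three empty holes is the look-alike. The well's dark mouth is at crop (178,217), i.e. scene (267.8,200.6), and the ball knob is at crop (332,228). Next I'll get the well by ray, the cage yaw, the pin axis and the lever extents.

Run:
```python
from h import *
f=dict(np.load('scene0.npz')); w=cloud(f)
def ray(f,u,v,z):
    d=att(f['attitude'])@np.array([(u-f['cx'])/f['fx'],(v-f['cy'])/f['fy'],1]); o=f['xyz']; return o+d*(z-o[2])/d[2]
print('well',ray(f,267.8,200.6,.172))
for n in ('scene','side'):
    f=dict(np.load(n+'0.npz')); w=cloud(f); P=w.reshape(-1,3)
    k=(P[:,0]>.3)&(P[:,0]<.6)&(P[:,1]>-.1)&(P[:,1]<.3)&(P[:,2]>.22); q=P[k]
    for z in np.arange(.22,.52,.04):
        m=q[(q[:,2]>z)&(q[:,2]<z+.04)]
        if len(m): print(n,'lever',z.round(2),len(m),m.min(0).round(3)[:2],m.max(0).round(3)[:2])
    # post top z~.204
    k=(P[:,0]>.5)&(P[:,0]<.7)&(P[:,1]>-.36)&(P[:,1]<-.1)&(P[:,2]>.197)&(P[:,2]<.21); m=P[k]
    print('post',len(m), m.mean(0) if len(m) else '', cv2.minAreaRect(m[:,:2].astype(np.float32)*1000) if len(m) else '')
    # cage top front rail z~.173
    k=(P[:,0]>.5)&(P[:,0]<.9)&(P[:,1]>-.36)&(P[:,1]<.15)&(P[:,2]>.165)&(P[:,2]<.18); m=P[k]
    print('cage',cv2.minAreaRect(m[:,:2].astype(np.float32)*1000))
    k=(P[:,0]>.5)&(P[:,0]<.575)&(P[:,1]>-.26)&(P[:,1]<-.17)&(P[:,2]>.196)&(P[:,2]<.225); m=P[k]; 
    print('knob',len(m),m.mean(0),m[:,2].max())
    # sphere fit r=.01
    from scipy.optimize import least_squares
    m0=m[np.linalg.norm(m-m[m[:,2].argmax()],axis=1)<.018]
    s=least_squares(lambda c:np.linalg.norm(m0-c,axis=1)-.010,m0.mean(0)-[0,0,.005],loss='soft_l1',f_scale=.002); print('sphere',s.x,len(m0))
    k=(P[:,0]>.35)&(P[:,0]<.41)&(P[:,1]>-.36)&(P[:,1]<-.29)&(P[:,2]>.072)&(P[:,2]<.116); m=P[k]
    s=least_squares(lambda c:np.linalg.norm(m[:,:2]-c,axis=1)-.007,m.mean(0)[:2]-[0.004,.004],loss='soft_l1',f_scale=.002); print('pin',s.x,len(m),P[(P[:,0]>.35)&(P[:,0]<.41)&(P[:,1]>-.36)&(P[:,1]<-.29)][:,2].max())
```

```text
well [ 0.61411806 -0.25673938  0.172     ]
scene lever 0.22 228 [0.436 0.045] [0.502 0.19 ]
scene lever 0.26 1529 [ 0.413 -0.004] [0.506 0.195]
scene lever 0.3 1616 [0.422 0.009] [0.501 0.189]
scene lever 0.34 392 [0.42  0.103] [0.496 0.185]
scene lever 0.38 810 [0.417 0.09 ] [0.496 0.184]
scene lever 0.42 142 [0.415 0.083] [0.433 0.097]
scene lever 0.46 616 [0.401 0.06 ] [0.44  0.097]
post 21 [ 0.54310535 -0.21001968  0.20718849] ((543.2373657226562, -210.4179229736328), (17.5079345703125, 7.332099914550781), 10.892135620117188)
cage ((623.4855346679688, -146.8548126220703), (183.4011688232422, 294.1887512207031), 8.650934219360352)
knob 70 [ 0.54377489 -0.21312364  0.21179351] 0.21906399429655288
sphere [ 0.54442224 -0.21748677  0.20695807] 68
pin [ 0.37972509 -0.33294068] 69 0.11929869540484805
side lever 0.22 881 [0.422 0.053] [0.502 0.192]
side lever 0.26 2714 [ 0.413 -0.003] [0.508 0.197]
side lever 0.3 3246 [0.421 0.008] [0.502 0.191]
side lever 0.34 1253 [0.42  0.104] [0.496 0.186]
side lever 0.38 1576 [0.418 0.091] [0.497 0.186]
side lever 0.42 466 [0.404 0.082] [0.436 0.098]
side lever 0.46 1092 [0.403 0.064] [0.441 0.098]
post 36 [ 0.54330885 -0.20870317  0.20588782] ((543.6841430664062, -209.41751098632812), (19.707082748413086, 11.161575317382812), 6.909404277801514)
cage ((620.219970703125, -145.4414825439453), (191.1806640625, 294.00933837890625), 8.809805870056152)
knob 100 [ 0.54366091 -0.21080239  0.21101192] 0.21842617533373354
sphere [ 0.54443237 -0.21578857  0.20751267] 95
pin [ 0.37980296 -0.3315296 ] 114 0.11888541558688959
```

Cage yaw is about +8.7°. In cage coordinates the well is 63 mm behind and 50 mm to the right of the knob, which matches the given sizes. First I retract and rise to pass the lever on the robot's side.

```bash
python3 -m creep '[{"y":-2,"z":-0.7},{"y":-4,"z":-1.4},{"y":-4,"z":-1.4},{"y":-4,"z":-1.4},{"y":-4,"z":-1.4},{"y":-4,"z":-1.4},{"y":-4,"z":-1.4},{"y":-2.5,"z":-0.9},{}]'; python3 -c "
from h import *
s=bot.observe();print(s['joint_positions'],np.hypot(*s['position'][:2]))"
```

```text
[-1.32671667  0.7070324  -0.02760315  1.48496066  0.02196919  0.9508815
 -0.07550959] 0.5747633161579558schema error: expected keys wx, wy, wz, x, y, z, jaw
```

```bash
python3 -m creep '[{"wx":0,"wy":0,"wz":0,"x":0,"y":-2,"z":-0.7,"jaw":8.5},{"wx":0,"wy":0,"wz":0,"x":0,"y":-4,"z":-1.4,"jaw":8.5},{"wx":0,"wy":0,"wz":0,"x":0,"y":-4,"z":-1.4,"jaw":8.5},{"wx":0,"wy":0,"wz":0,"x":0,"y":-4,"z":-1.4,"jaw":8.5},{"wx":0,"wy":0,"wz":0,"x":0,"y":-4,"z":-1.4,"jaw":8.5},{"wx":0,"wy":0,"wz":0,"x":0,"y":-4,"z":-1.4,"jaw":8.5},{"wx":0,"wy":0,"wz":0,"x":0,"y":-4,"z":-1.4,"jaw":8.5},{"wx":0,"wy":0,"wz":0,"x":0,"y":-2.5,"z":-0.9,"jaw":8.5},{"wx":0,"wy":0,"wz":0,"x":0,"y":0,"z":0,"jaw":8.5}]'; python3 -c "
from h import *
s=bot.observe();print(s['joint_positions'],np.hypot(*s['position'][:2]))"
```

```text
clock: 0.85
position: [0.0821, 0.2787, 0.3313]
tool_rot: [0.0, 0.142, 0.99, 0.001]
contact_force: [-0.1, 1.2, 0.3]
gripper_width: 0.0848
gripper_force: 0.0
[-1.35832752  0.13206886 -0.04324535  2.14818193  0.00770009  0.86016568
 -0.12125498] 0.29052662891045233
```

```bash
python3 -m creep '[{"wx":0,"wy":0,"wz":3,"x":-1.5,"y":-0.04,"z":0,"jaw":8.5},{"wx":0,"wy":0,"wz":6,"x":-3.03,"y":-0.16,"z":0,"jaw":8.5},{"wx":0,"wy":0,"wz":6,"x":-3.03,"y":-0.16,"z":0,"jaw":8.5},{"wx":0,"wy":0,"wz":6,"x":-3.03,"y":-0.16,"z":0,"jaw":8.5},{"wx":0,"wy":0,"wz":6,"x":-3.03,"y":-0.16,"z":0,"jaw":8.5},{"wx":0,"wy":0,"wz":6,"x":-3.03,"y":-0.16,"z":0,"jaw":8.5},{"wx":0,"wy":0,"wz":6,"x":-3.03,"y":-0.16,"z":0,"jaw":8.5},{"wx":0,"wy":0,"wz":6,"x":-3.03,"y":-0.16,"z":0,"jaw":8.5},{"wx":0,"wy":0,"wz":6,"x":-3.03,"y":-0.16,"z":0,"jaw":8.5}]'
```

```text
clock: 1.6
position: [0.2694, 0.1143, 0.3298]
tool_rot: [0.0, 0.557, 0.831, -0.0]
contact_force: [0.5, -0.0, 0.3]
gripper_width: 0.085
gripper_force: 0.0
```

```bash
python3 -m creep '[{"wx":0,"wy":0,"wz":6,"x":-3.03,"y":-0.16,"z":0,"jaw":8.5},{"wx":0,"wy":0,"wz":6,"x":-3.03,"y":-0.16,"z":0,"jaw":8.5},{"wx":0,"wy":0,"wz":6,"x":-3.03,"y":-0.16,"z":0,"jaw":8.5},{"wx":0,"wy":0,"wz":0,"x":-3.03,"y":-0.16,"z":0,"jaw":8.5},{"wx":0,"wy":0,"wz":-4,"x":-3.03,"y":-0.2,"z":0,"jaw":8.5},{"wx":0,"wy":0,"wz":-4,"x":-3.03,"y":-0.5,"z":0,"jaw":8.5},{"wx":0,"wy":0,"wz":0,"x":-3.03,"y":-0.8,"z":0,"jaw":8.5},{"wx":0,"wy":0,"wz":0,"x":-2.5,"y":-0.9,"z":0,"jaw":8.5},{"wx":0,"wy":0,"wz":0,"x":0,"y":0,"z":0,"jaw":8.5}]'; python3 -c "
from h import *
s=bot.observe();print(s['joint_positions'],np.hypot(*s['position'][:2]));print(rot(s['tool_rot']).as_matrix().round(3))"
```

```text
clock: 2.35
position: [0.2853, -0.1228, 0.33]
tool_rot: [0.001, 0.63, 0.777, -0.001]
contact_force: [0.3, 0.6, -0.2]
gripper_width: 0.0848
gripper_force: 0.0
[-0.15975664  0.19507639  0.58950711  2.11520791 -0.13993094  0.86759566
  0.72030343] 0.31061016266423896
[[-0.207  0.978  0.   ]
 [ 0.978  0.207 -0.002]
 [-0.002 -0.    -1.   ]]
```

```bash
python3 -m creep '[{"wx":0,"wy":0,"wz":0,"x":-2.0,"y":0.45,"z":0.5,"jaw":8.5},{"wx":0,"wy":0,"wz":0,"x":-3.7,"y":0.83,"z":1.5,"jaw":8.5},{"wx":0,"wy":0,"wz":0,"x":-3.7,"y":0.83,"z":1.5,"jaw":8.5},{"wx":0,"wy":0,"wz":0,"x":-3.7,"y":0.83,"z":1.5,"jaw":8.5},{"wx":0,"wy":0,"wz":0,"x":-3.7,"y":0.83,"z":2,"jaw":8.5},{"wx":0,"wy":0,"wz":0,"x":-3.7,"y":0.83,"z":2,"jaw":8.5},{"wx":0,"wy":0,"wz":3.3,"x":-1.8,"y":0.4,"z":1,"jaw":8.5},{"wx":0,"wy":0,"wz":0,"x":0,"y":0,"z":0,"jaw":8.5},{"wx":0,"wy":0,"wz":0,"x":0,"y":0,"z":0,"jaw":8.5}]'
python3 - <<'E'
from h import *
s=bot.observe();print(s['joint_positions'],s['position']);M=rot(s['tool_rot']).as_matrix();print(M.round(3))
f=bot.grab_frame('wrist'); np.savez('w1.npz',**f); cv2.imwrite('pics/w1.png',f['color']); print(f['tool_from_camera'],f['fx'],f['cx'],f['cy'])
E
```

```text
clock: 3.1
position: [0.3804, -0.3228, 0.2308]
tool_rot: [-0.001, 0.65, 0.76, -0.0]
contact_force: [-0.0, 0.2, 0.8]
gripper_width: 0.0847
gripper_force: 0.0
[ 0.37515789  0.64337327  0.48033147  1.76380757 -0.38358252  0.83060393
  1.19210048] [ 0.38038787 -0.32280218  0.23076556]
[[-0.155  0.988 -0.002]
 [ 0.988  0.155  0.001]
 [ 0.001 -0.002 -1.   ]]
[[ 1.71925365e-04 -9.48560023e-01 -3.16597305e-01  8.02590640e-02]
 [ 9.99999872e-01  3.13756766e-04 -3.97008377e-04 -2.19213256e-04]
 [ 4.75920822e-04 -3.16597196e-01  9.48559955e-01 -1.41976464e-01]
 [ 0.00000000e+00  0.00000000e+00  0.00000000e+00  1.00000000e+00]] 371.64829954431775 317.0518288507819 246.57938405421316
```

View pics/w1.png

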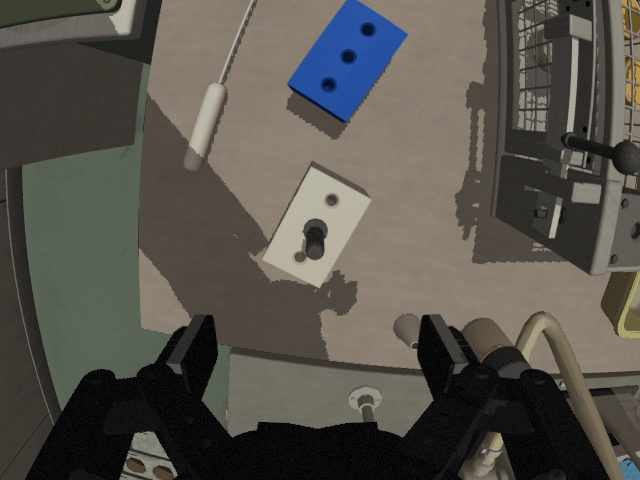

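The wrist picture shows the pin in the white block's middle hole, with the handle's top at (316,243) and the flange at (315,229). Now I'll turn it into a position.

```bash
cat >> h.py <<'E'
def wray(f,u,v,z,pos,M):
    dx,dy=u-f['cx'],v-f['cy']; r=np.hypot(dx,dy); t=r/f['fx']
    d=np.array([dx/r*np.sin(t),dy/r*np.sin(t),np.cos(t)]); T=f['tool_from_camera']
    o=pos+M@T[:3,3]; d=M@T[:3,:3]@d; return o+d*(z-o[2])/d[2]
def tooldelta(target,pos,M): return (M.T@(np.array(target)-pos)*100).round(2)
E
python3 - <<'E'
from h import *
s=bot.observe();M=rot(s['tool_rot']).as_matrix();p=s['position']
f=dict(np.load('w1.npz'))
g=f['color'].max(2)[215:265,295:340]; m=(g<75).astype(np.uint8)
d=f['depth'][215:265,295:340]
print(d[28,21], d[10,20])
k=(m>0)&(d<np.min(d[d>0])+.006)&(d>0); v,u=np.nonzero(k); print(k.sum(),u.mean()+295,v.mean()+215, u.min()+295,u.max()+295,v.min()+215,v.max()+215)
h=wray(f,u.mean()+295,v.mean()+215,.114,p,M); print('handle top',h)
# block top corners
print('block',np.mean([wray(f,*c,.056,p,M) for c in [(313,164),(371,198),(322,288),(264,259)]],0))
print('delta to handle',tooldelta([h[0],h[1],.076],p,M))
E
```

```text
0.27420142 0.32599688
253 314.3873517786561 250.06324110671937 306 323 241 258
handle top [ 0.37952774 -0.33147723  0.114     ]
block [ 0.38133025 -0.33134381  0.056     ]
delta to handle [-0.91 -0.23 15.55]
```

```bash
python3 -m creep '[{"wx":0,"wy":0,"wz":0,"x":-0.9,"y":-0.2,"z":1.5,"jaw":5},{"wx":0,"wy":0,"wz":0,"x":0,"y":0,"z":3.5,"jaw":5},{"wx":0,"wy":0,"wz":0,"x":0,"y":0,"z":3.5,"jaw":5},{"wx":0,"wy":0,"wz":0,"x":0,"y":0,"z":3.5,"jaw":5},{"wx":0,"wy":0,"wz":0,"x":0,"y":0,"z":2.5,"jaw":5},{"wx":0,"wy":0,"wz":0,"x":0,"y":0,"z":1,"jaw":5},{"wx":0,"wy":0,"wz":0,"x":0,"y":0,"z":0,"jaw":3},{"wx":0,"wy":0,"wz":0,"x":0,"y":0,"z":0,"jaw":1},{"wx":0,"wy":0,"wz":0,"x":0,"y":0,"z":0,"jaw":1},{"wx":0,"wy":0,"wz":0,"x":0,"y":0,"z":0,"jaw":1},{"wx":0,"wy":0,"wz":0,"x":0,"y":0,"z":0,"jaw":1}]' 50
```

```text
clock: 4.07
position: [0.3807, -0.3322, 0.0784]
tool_rot: [0.001, 0.65, 0.76, 0.0]
contact_force: [-0.6, 0.7, 11.5]
gripper_width: 0.0125
gripper_force: 49.8
```

```bash
python3 -m creep '[{"wx":0,"wy":0,"wz":0,"x":0,"y":0,"z":-1,"jaw":1},{"wx":0,"wy":0,"wz":0,"x":0,"y":0,"z":-2.5,"jaw":1},{"wx":0,"wy":0,"wz":0,"x":0,"y":0,"z":-3.5,"jaw":1},{"wx":0,"wy":0,"wz":0,"x":0,"y":0,"z":-3.5,"jaw":1},{"wx":0,"wy":0,"wz":0,"x":0,"y":0,"z":-4,"jaw":1},{"wx":0,"wy":0,"wz":0,"x":0,"y":0,"z":-4,"jaw":1},{"wx":0,"wy":0,"wz":0,"x":0,"y":0,"z":-3.5,"jaw":1},{"wx":0,"wy":0,"wz":0,"x":0,"y":0,"z":-1.5,"jaw":1},{"wx":0,"wy":0,"wz":0,"x":0,"y":0,"z":0,"jaw":1}]'
python3 - <<'E'
from h import *
s=bot.observe();p=s['position'];M=rot(s['tool_rot']).as_matrix();print(M.round(3),p)
f=bot.grab_frame('wrist'); np.savez('w2.npz',**f); c=f['color'][200:480,200:440]; cv2.imwrite('pics/w2.png',cv2.resize(c,None,fx=2.1,fy=2.1,interpolation=cv2.INTER_CUBIC))
for n in ('scene','side'):
    P=cloud(dict(np.load(n+'0.npz'))).reshape(-1,3)
    k=(abs(P[:,0]-.55)<.22)&(abs(P[:,1]+.25)<.2)&(P[:,2]>.225)&(P[:,2]<.7); q=P[k]; 
    for z in (.225,.3,.4,.5,.6):
        m=q[(q[:,2]>=z)&(q[:,2]<z+.1)]; 
        if len(m): print(n,z,len(m),m.min(0).round(3),m.max(0).round(3))
E
```

```text
clock: 4.82
position: [0.3802, -0.3323, 0.3162]
tool_rot: [0.003, 0.65, 0.76, 0.0]
contact_force: [-0.2, -1.4, -1.0]
gripper_width: 0.013
gripper_force: 48.9
[[-0.156  0.988  0.005]
 [ 0.988  0.156 -0.004]
 [-0.004  0.004 -1.   ]] [ 0.3802348  -0.33234815  0.31622896]
```

View pics/w2.png

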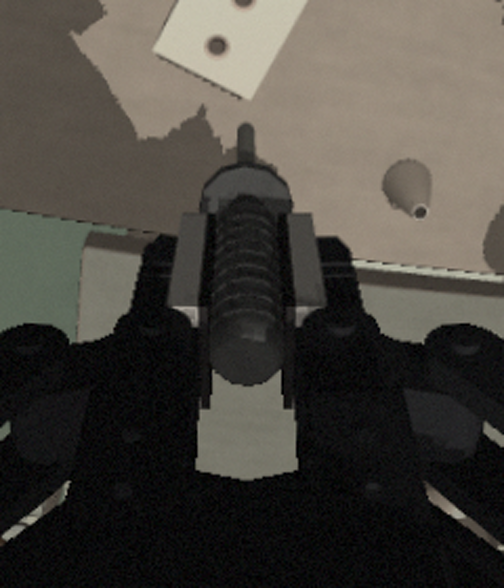

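The wrist crop shows the pin hanging straight between the pads, with its point at crop (247,126), i.e. image (317.6,260). Both side holes of the block are visible in part. Nothing stands above 0.225 m near the well.

Run:
```python
from h import *
s=bot.observe();p=s['position'];M=rot(s['tool_rot']).as_matrix()
f=dict(np.load('w2.npz'))
for z in (.070,.0724,.075):
    w=wray(f,317.6,261,p[2]-z,p,M); print('tip in tool mm',M.T@(w-p)*1000)
print(f['depth'][258:272,317].round(3))
tip=wray(f,317.6,261,p[2]-.0724,p,M)
print('delta tip->well xy cm',tooldelta([.6141,-.2567,.29],tip,M))
```

```text
tip in tool mm [2.48158817e-01 2.37639006e-02 6.99998700e+01]
tip in tool mm [-6.58560100e-01  2.65679234e-02  7.24019238e+01]
tip in tool mm [-1.64083893e+00  2.96056147e-02  7.50041487e+01]
[0.225 0.225 0.224 0.222 0.22  0.217 0.216 0.214 0.213 0.213 0.211 0.209
 0.208 0.205]
delta tip->well xy cm [ 3.84 24.28 -4.79]
```

```bash
python3 -m creep '[{"wx":0,"wy":0,"wz":0,"x":0.2,"y":1.3,"z":0,"jaw":1},{"wx":0,"wy":0,"wz":0,"x":0.4,"y":2.5,"z":0,"jaw":1},{"wx":0,"wy":0,"wz":0,"x":0.6,"y":3.5,"z":0,"jaw":1},{"wx":0,"wy":0,"wz":0,"x":0.6,"y":4,"z":0,"jaw":1},{"wx":0,"wy":0,"wz":0,"x":0.6,"y":4,"z":0,"jaw":1},{"wx":0,"wy":0,"wz":0,"x":0.6,"y":4,"z":0,"jaw":1},{"wx":0,"wy":0,"wz":0,"x":0.5,"y":3,"z":0,"jaw":1},{"wx":0,"wy":0,"wz":0,"x":0.3,"y":2,"z":0,"jaw":1},{"wx":0,"wy":0,"wz":0,"x":0,"y":0,"z":0,"jaw":1},{"wx":0,"wy":0,"wz":0,"x":0,"y":0,"z":0,"jaw":1},{"wx":0,"wy":0,"wz":0,"x":0,"y":0,"z":0,"jaw":1}]'
python3 - <<'E'
from h import *
s=bot.observe();p=s['position'];M=rot(s['tool_rot']).as_matrix();print(M.round(3),p,s['joint_positions'])
f=bot.grab_frame('wrist'); np.savez('w3.npz',**f); c=f['color'][160:360,200:440]; cv2.imwrite('pics/w3.png',cv2.resize(c,None,fx=3,fy=3,interpolation=cv2.INTER_CUBIC))
E
```

```text
clock: 5.78
position: [0.6136, -0.2565, 0.3112]
tool_rot: [-0.001, 0.65, 0.76, -0.0]
contact_force: [-0.5, -0.3, -1.1]
gripper_width: 0.0127
gripper_force: 48.9
[[-0.155  0.988 -0.001]
 [ 0.988  0.155  0.   ]
 [ 0.    -0.001 -1.   ]] [ 0.61362378 -0.25649242  0.31117702] [ 0.17059393  0.86085687  0.53723662  0.9382589  -0.40211287  1.43139561
  0.75629077]
```

View pics/w3.png

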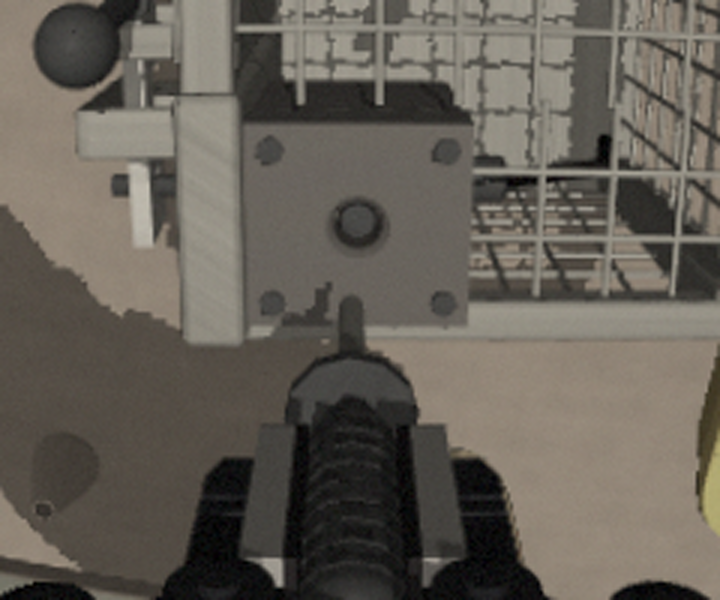

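The well's mouth is at crop (358,223), i.e. image (319.3,234.3). The pin's point is at crop (351,300), i.e. (317,260), and the ball knob at crop (77,46), i.e. (225.7,175.3).

Run:
```python
from h import *
s=bot.observe();p=s['position'];M=rot(s['tool_rot']).as_matrix();f=dict(np.load('w3.npz'))
well=wray(f,319.3,234.3,.172,p,M); tip=wray(f,317,261,p[2]-.0724,p,M)
print('well',well,'tip',tip,'knob',wray(f,225.7,175.3,.207,p,M))
print('delta tip->well',tooldelta(well,tip,M), (M.T@(tip-p)*1000).round(1))
```

```text
well [ 0.61535702 -0.25992345  0.172     ] tip [ 0.61321608 -0.25740464  0.23921361] knob [ 0.54429745 -0.21803548  0.207     ]
delta tip->well [-0.28  0.18  6.72] [-0.7 -0.3 72.4]
```

```bash
python3 -m creep '[{"wx":0,"wy":0,"wz":0,"x":-0.28,"y":0.18,"z":0.5,"jaw":1},{"wx":0,"wy":0,"wz":0,"x":0,"y":0,"z":2,"jaw":1},{"wx":0,"wy":0,"wz":0,"x":0,"y":0,"z":2,"jaw":1},{"wx":0,"wy":0,"wz":0,"x":0,"y":0,"z":1.2,"jaw":1},{"wx":0,"wy":0,"wz":0,"x":0,"y":0,"z":0.6,"jaw":1},{"wx":0,"wy":0,"wz":0,"x":0,"y":0,"z":0.4,"jaw":1},{"wx":0,"wy":0,"wz":0,"x":0,"y":0,"z":0.3,"jaw":1},{"wx":0,"wy":0,"wz":0,"x":0,"y":0,"z":0,"jaw":1},{"wx":0,"wy":0,"wz":0,"x":0,"y":0,"z":0,"jaw":1},{"wx":0,"wy":0,"wz":0,"x":0,"y":0,"z":0,"jaw":1}]'; python3 -c "
from h import *
s=bot.observe();print(s['position'],s['contact_force'])"
```

```text
clock: 6.67
position: [0.6165, -0.2591, 0.2424]
tool_rot: [0.0, 0.65, 0.76, 0.0]
contact_force: [0.7, -0.3, -0.3]
gripper_width: 0.0128
gripper_force: 48.9
[ 0.6165045  -0.25908417  0.2423869 ] [ 0.70778284 -0.34686773 -0.3415991 ]
```

```bash
python3 -m creep '[{"wx":0,"wy":0,"wz":0,"x":0,"y":-0.05,"z":0.3,"jaw":1},{"wx":0,"wy":0,"wz":0,"x":0,"y":0,"z":0.3,"jaw":1},{"wx":0,"wy":0,"wz":0,"x":0,"y":0,"z":0.2,"jaw":1},{"wx":0,"wy":0,"wz":0,"x":0,"y":0,"z":0.1,"jaw":1},{"wx":0,"wy":0,"wz":0,"x":0,"y":0,"z":0,"jaw":1},{"wx":0,"wy":0,"wz":0,"x":0,"y":0,"z":0,"jaw":1}]';python3 -m creep '[{"wx":0,"wy":0,"wz":0,"x":0,"y":0,"z":0.1,"jaw":1},{"wx":0,"wy":0,"wz":0,"x":0,"y":0,"z":0.1,"jaw":1},{"wx":0,"wy":0,"wz":0,"x":0,"y":0,"z":0,"jaw":1},{"wx":0,"wy":0,"wz":0,"x":0,"y":0,"z":0,"jaw":1}]'
```

```text
clock: 7.17
position: [0.616, -0.2591, 0.2329]
tool_rot: [0.0, 0.65, 0.76, -0.0]
contact_force: [0.2, 0.1, 2.8]
gripper_width: 0.0126
gripper_force: 49.4
clock: 7.5
position: [0.6159, -0.259, 0.2308]
tool_rot: [0.0, 0.65, 0.76, -0.0]
contact_force: [2.4, -1.0, 3.7]
gripper_width: 0.0129
gripper_force: 49.4
```

```bash
python3 -m creep '[{"wx":0,"wy":0,"wz":0,"x":0,"y":0,"z":0.1,"jaw":1},{"wx":0,"wy":0,"wz":0,"x":0,"y":0,"z":0.05,"jaw":1},{"wx":0,"wy":0,"wz":0,"x":0,"y":0,"z":0,"jaw":1},{"wx":0,"wy":0,"wz":0,"x":0,"y":0,"z":0,"jaw":1}]';python3 -m creep '[{"wx":0,"wy":0,"wz":0,"x":0,"y":0,"z":0.1,"jaw":1},{"wx":0,"wy":0,"wz":0,"x":0,"y":0,"z":0.1,"jaw":1},{"wx":0,"wy":0,"wz":0,"x":0,"y":0,"z":0,"jaw":1},{"wx":0,"wy":0,"wz":0,"x":0,"y":0,"z":0,"jaw":1}]'
```

```text
clock: 7.83
position: [0.616, -0.2592, 0.23]
tool_rot: [0.001, 0.65, 0.76, 0.0]
contact_force: [-0.8, 0.0, 10.8]
gripper_width: 0.0128
gripper_force: 50.4
clock: 8.17
position: [0.6163, -0.2595, 0.2292]
tool_rot: [0.001, 0.65, 0.76, 0.0]
contact_force: [-2.2, 1.0, 24.8]
gripper_width: 0.013
gripper_force: 52.0
```

The force rises to 25 N, so the button is at its stop. I lift and carry the pin back.

```bash
python3 -m creep '[{"wx":0,"wy":0,"wz":0,"x":0,"y":0,"z":-1,"jaw":1},{"wx":0,"wy":0,"wz":0,"x":0,"y":0,"z":-2.5,"jaw":1},{"wx":0,"wy":0,"wz":0,"x":0,"y":0,"z":-3.5,"jaw":1},{"wx":0,"wy":0,"wz":0,"x":0,"y":0,"z":-1.7,"jaw":1},{"wx":0,"wy":0,"wz":0,"x":-0.2,"y":-1.5,"z":0,"jaw":1},{"wx":0,"wy":0,"wz":0,"x":-0.5,"y":-3,"z":0,"jaw":1},{"wx":0,"wy":0,"wz":0,"x":-0.6,"y":-4,"z":0,"jaw":1},{"wx":0,"wy":0,"wz":0,"x":-0.6,"y":-4,"z":0,"jaw":1},{"wx":0,"wy":0,"wz":0,"x":-0.6,"y":-4,"z":0,"jaw":1},{"wx":0,"wy":0,"wz":0,"x":-0.5,"y":-4,"z":0,"jaw":1},{"wx":0,"wy":0,"wz":0,"x":-0.35,"y":-2.7,"z":0,"jaw":1},{"wx":0,"wy":0,"wz":0,"x":-0.2,"y":-1.2,"z":0,"jaw":1}]';python3 -m creep '[{"wx":0,"wy":0,"wz":0,"x":0,"y":0,"z":2,"jaw":1},{"wx":0,"wy":0,"wz":0,"x":0,"y":0,"z":3.5,"jaw":1},{"wx":0,"wy":0,"wz":0,"x":0,"y":0,"z":3.5,"jaw":1},{"wx":0,"wy":0,"wz":0,"x":0,"y":0,"z":3,"jaw":1},{"wx":0,"wy":0,"wz":0,"x":0,"y":0,"z":1,"jaw":1},{"wx":0,"wy":0,"wz":0,"x":0,"y":0,"z":0,"jaw":1},{"wx":0,"wy":0,"wz":0,"x":0,"y":0,"z":0,"jaw":1},{"wx":0,"wy":0,"wz":0,"x":0,"y":0,"z":0,"jaw":1}]'
python3 - <<'E'
from h import *
s=bot.observe();p=s['position'];M=rot(s['tool_rot']).as_matrix();print(M.round(3),p)
print('delta',tooldelta([.3805,-.3322,.14],p,M))
f=bot.grab_frame('wrist'); np.savez('w4.npz',**f); c=f['color'][160:360,200:440]; cv2.imwrite('pics/w4.png',cv2.resize(c,None,fx=3,fy=3,interpolation=cv2.INTER_CUBIC))
E
```

```text
clock: 9.17
position: [0.3769, -0.333, 0.3148]
tool_rot: [-0.0, 0.651, 0.759, -0.0]
contact_force: [0.1, -0.4, -0.1]
gripper_width: 0.0129
gripper_force: 49.0
clock: 9.83
position: [0.3808, -0.3323, 0.1852]
tool_rot: [0.001, 0.65, 0.76, 0.0]
contact_force: [0.2, -0.3, -0.5]
gripper_width: 0.0126
gripper_force: 49.0
[[-0.156  0.988  0.001]
 [ 0.988  0.156 -0.001]
 [-0.001  0.001 -1.   ]] [ 0.38080591 -0.33230927  0.18523405]
delta [ 0.02 -0.03  4.52]
```

View pics/w4.png

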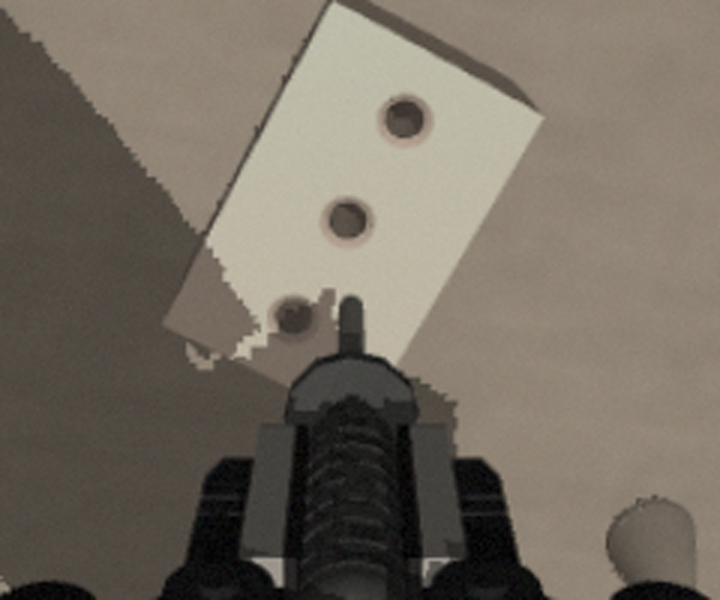

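The empty middle hole is at crop (348,219), i.e. image (316,233), and the pin's point is still at crop (351,300), so it has not slipped.

Run:
```python
from h import *
s=bot.observe();p=s['position'];M=rot(s['tool_rot']).as_matrix();f=dict(np.load('w4.npz'))
h=wray(f,316,233,.056,p,M); tip=wray(f,317,261,p[2]-.0724,p,M); print(h,tip,tooldelta(h,tip,M))
```

```text
[ 0.37975587 -0.3320064   0.056     ] [ 0.38067438 -0.33308218  0.11289674] [ 0.13 -0.08  5.69]
```

```bash
python3 -m creep '[{"wx":0,"wy":0,"wz":0,"x":0.08,"y":-0.07,"z":2,"jaw":1},{"wx":0,"wy":0,"wz":0,"x":0,"y":0,"z":2,"jaw":1},{"wx":0,"wy":0,"wz":0,"x":0,"y":0,"z":1.2,"jaw":1},{"wx":0,"wy":0,"wz":0,"x":0,"y":0,"z":0.6,"jaw":1},{"wx":0,"wy":0,"wz":0,"x":0,"y":0,"z":0.6,"jaw":1},{"wx":0,"wy":0,"wz":0,"x":0,"y":0,"z":0.6,"jaw":1},{"wx":0,"wy":0,"wz":0,"x":0,"y":0,"z":0,"jaw":1},{"wx":0,"wy":0,"wz":0,"x":0,"y":0,"z":0,"jaw":1}]';python3 -m creep '[{"wx":0,"wy":0,"wz":0,"x":0,"y":0,"z":1,"jaw":1},{"wx":0,"wy":0,"wz":0,"x":0,"y":0,"z":1.2,"jaw":1},{"wx":0,"wy":0,"wz":0,"x":0,"y":0,"z":0.9,"jaw":1},{"wx":0,"wy":0,"wz":0,"x":0,"y":0,"z":0.4,"jaw":1},{"wx":0,"wy":0,"wz":0,"x":0,"y":0,"z":0.1,"jaw":1},{"wx":0,"wy":0,"wz":0,"x":0,"y":0,"z":0,"jaw":1},{"wx":0,"wy":0,"wz":0,"x":0,"y":0,"z":0,"jaw":1}]'
```

```text
clock: 10.55
position: [0.3797, -0.3315, 0.1147]
tool_rot: [0.0, 0.65, 0.76, -0.0]
contact_force: [0.1, -0.1, -0.7]
gripper_width: 0.0128
gripper_force: 49.0
clock: 11.13
position: [0.3797, -0.3316, 0.0787]
tool_rot: [0.0, 0.65, 0.76, -0.0]
contact_force: [0.3, -0.0, -0.4]
gripper_width: 0.0125
gripper_force: 49.0
```

```bash
python3 -m creep '[{"wx":0,"wy":0,"wz":0,"x":0,"y":0,"z":0,"jaw":5},{"wx":0,"wy":0,"wz":0,"x":0,"y":0,"z":0,"jaw":6},{"wx":0,"wy":0,"wz":0,"x":0,"y":0,"z":0,"jaw":6},{"wx":0,"wy":0,"wz":0,"x":0,"y":0,"z":0,"jaw":6},{"wx":0,"wy":0,"wz":0,"x":0,"y":0,"z":-2,"jaw":6},{"wx":0,"wy":0,"wz":0,"x":0,"y":0,"z":-3.5,"jaw":6},{"wx":0,"wy":0,"wz":0,"x":0,"y":0,"z":-4,"jaw":6},{"wx":0,"wy":0,"wz":0,"x":0,"y":0,"z":-4,"jaw":6},{"wx":0,"wy":0,"wz":0,"x":0,"y":0,"z":-4,"jaw":6},{"wx":0,"wy":0,"wz":0,"x":0,"y":0,"z":-4,"jaw":6},{"wx":0,"wy":0,"wz":0,"x":0,"y":0,"z":-1.3,"jaw":6},{"wx":0,"wy":0,"wz":0,"x":0,"y":0,"z":0,"jaw":6}]'
python3 - <<'E'
from h import *
from scipy.optimize import least_squares
s=bot.observe();p=s['position'];M=rot(s['tool_rot']).as_matrix();print(M.round(3),p)
for n in ('scene','side'):
    f=bot.grab_frame(n); np.savez(n+'1.npz',**f); P=cloud(f).reshape(-1,3)
    k=(P[:,0]>.35)&(P[:,0]<.41)&(P[:,1]>-.36)&(P[:,1]<-.29); print(P[k&(P[:,2]<.2)][:,2].max())
    m=P[k&(P[:,2]>.072)&(P[:,2]<.116)]
    if len(m)>10:
        q=least_squares(lambda c:np.linalg.norm(m[:,:2]-c,axis=1)-.007,m.mean(0)[:2]-[0.004,.004],loss='soft_l1',f_scale=.002); print('pin',q.x,len(m))
    k=(P[:,0]>.5)&(P[:,0]<.575)&(P[:,1]>-.26)&(P[:,1]<-.17)&(P[:,2]>.196)&(P[:,2]<.225); m=P[k]
    m0=m[np.linalg.norm(m-m[m[:,2].argmax()],axis=1)<.018]
    q=least_squares(lambda c:np.linalg.norm(m0-c,axis=1)-.010,m0.mean(0)-[0,0,.005],loss='soft_l1',f_scale=.002); print('knob',q.x,len(m0))
print('delta to above knob',tooldelta([.5444,-.2172,.25],p,M))
E
```

```text
clock: 12.13
position: [0.3801, -0.3321, 0.3095]
tool_rot: [0.003, 0.65, 0.76, 0.0]
contact_force: [-0.2, -0.7, 0.6]
gripper_width: 0.06
gripper_force: 0.0
[[-0.156  0.988  0.004]
 [ 0.988  0.156 -0.003]
 [-0.004  0.003 -1.   ]] [ 0.38008359 -0.33205124  0.30947855]
0.12024088691804646
pin [ 0.37930337 -0.33251528] 72
knob [ 0.54383313 -0.21720248  0.20675141] 69
0.11947733453709564
pin [ 0.37979886 -0.33071864] 110
knob [ 0.54452646 -0.21608556  0.20755718] 94
delta to above knob [ 8.8  18.    5.98]
```

The pin is back: its top is at 0.1195–0.120 as at the start, and it is upright at the hole. Now to the knob.

```bash
python3 -m creep '[{"wx":0,"wy":0,"wz":0,"x":0.8,"y":1.6,"z":0,"jaw":4.5},{"wx":0,"wy":0,"wz":0,"x":1.5,"y":3,"z":0,"jaw":4.5},{"wx":0,"wy":0,"wz":0,"x":1.8,"y":3.6,"z":0,"jaw":4.5},{"wx":0,"wy":0,"wz":0,"x":1.8,"y":3.6,"z":0,"jaw":4.5},{"wx":0,"wy":0,"wz":0,"x":1.5,"y":3,"z":0,"jaw":4.5},{"wx":0,"wy":0,"wz":0,"x":1.2,"y":2.4,"z":1,"jaw":4.5},{"wx":0,"wy":0,"wz":0,"x":0.4,"y":0.8,"z":1,"jaw":4.5},{"wx":0,"wy":0,"wz":0,"x":0,"y":0,"z":1,"jaw":4.5},{"wx":0,"wy":0,"wz":0,"x":0,"y":0,"z":0,"jaw":4.5},{"wx":0,"wy":0,"wz":0,"x":0,"y":0,"z":0,"jaw":4.5},{"wx":0,"wy":0,"wz":0,"x":0,"y":0,"z":0,"jaw":4.5}]'
python3 - <<'E'
from h import *
s=bot.observe();p=s['position'];M=rot(s['tool_rot']).as_matrix();print(M.round(3),p,s['joint_positions'])
print('delta',tooldelta([.5443,-.2167,.1875],p,M))
f=bot.grab_frame('wrist'); np.savez('w5.npz',**f); c=f['color'][160:400,180:460]; cv2.imwrite('pics/w5.png',cv2.resize(c,None,fx=2.5,fy=2.5,interpolation=cv2.INTER_CUBIC))
E
```

```text
clock: 13.15
position: [0.5429, -0.2151, 0.2764]
tool_rot: [-0.0, 0.65, 0.76, -0.0]
contact_force: [0.7, -0.4, 0.1]
gripper_width: 0.045
gripper_force: 0.0
[[-0.155  0.988 -0.   ]
 [ 0.988  0.155 -0.   ]
 [-0.    -0.    -1.   ]] [ 0.54289898 -0.21508677  0.27643213] [ 0.06637798  0.73312108  0.55385078  1.38407495 -0.39816079  1.13599956
  0.82785421]
delta [-0.18  0.12  8.89]
```

View pics/w5.png

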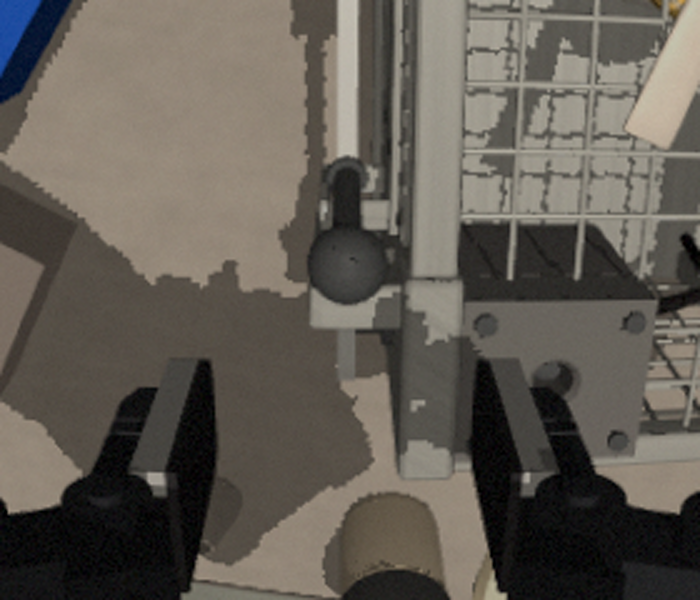

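The ball is at crop (347,265), i.e. image (318.8,266), midway between the pads. The button now lies deeper in its well. I descend and pinch.

```bash
python3 -m creep '[{"wx":0,"wy":0,"wz":0,"x":-0.15,"y":0.12,"z":1.5,"jaw":4.5},{"wx":0,"wy":0,"wz":0,"x":0,"y":0,"z":2.5,"jaw":4.5},{"wx":0,"wy":0,"wz":0,"x":0,"y":0,"z":2.5,"jaw":4.5},{"wx":0,"wy":0,"wz":0,"x":0,"y":0,"z":1.5,"jaw":4.5},{"wx":0,"wy":0,"wz":0,"x":0,"y":0,"z":0.8,"jaw":4.5},{"wx":0,"wy":0,"wz":0,"x":0,"y":0,"z":0,"jaw":4.5},{"wx":0,"wy":0,"wz":0,"x":0,"y":0,"z":0,"jaw":4.5}]';python3 -m creep '[{"wx":0,"wy":0,"wz":0,"x":0,"y":0,"z":0,"jaw":3},{"wx":0,"wy":0,"wz":0,"x":0,"y":0,"z":0,"jaw":2},{"wx":0,"wy":0,"wz":0,"x":0,"y":0,"z":0,"jaw":1.2},{"wx":0,"wy":0,"wz":0,"x":0,"y":0,"z":0,"jaw":1.2},{"wx":0,"wy":0,"wz":0,"x":0,"y":0,"z":0,"jaw":1.2},{"wx":0,"wy":0,"wz":0,"x":0,"y":0,"z":0,"jaw":1.2}]' 50
```

```text
clock: 13.78
position: [0.5449, -0.2161, 0.1892]
tool_rot: [0.0, 0.65, 0.76, 0.0]
contact_force: [0.1, -0.5, 0.3]
gripper_width: 0.045
gripper_force: 0.0
clock: 14.28
position: [0.5444, -0.2164, 0.1893]
tool_rot: [0.0, 0.65, 0.76, -0.0]
contact_force: [-5.8, -1.4, 8.6]
gripper_width: 0.0169
gripper_force: 48.5
```

```bash
python3 -m creep '[{"wx":0,"wy":0,"wz":0,"x":0,"y":0,"z":-0.3,"jaw":1.2},{"wx":0,"wy":0,"wz":0,"x":0,"y":0,"z":-0.3,"jaw":1.2},{"wx":0,"wy":0,"wz":0,"x":0,"y":0,"z":-0.3,"jaw":1.2},{"wx":0,"wy":0,"wz":0,"x":0,"y":0,"z":-0.2,"jaw":1.2},{"wx":0,"wy":0,"wz":0,"x":0,"y":0,"z":0,"jaw":1.2},{"wx":0,"wy":0,"wz":0,"x":0,"y":0,"z":0,"jaw":1.2},{"wx":0,"wy":0,"wz":0,"x":0,"y":0,"z":0,"jaw":1.2}]'
python3 - <<'E'
from h import *
from scipy.optimize import least_squares
s=bot.observe();p=s['position'];print(p,s['contact_force'])
f=bot.grab_frame('wrist'); np.savez('w6.npz',**f); f0=f; c=f['color'][200:400,200:440]; cv2.imwrite('pics/w6.png',cv2.resize(c,None,fx=2.5,fy=2.5,interpolation=cv2.INTER_CUBIC))
E
```

```text
clock: 14.87
position: [0.5442, -0.2158, 0.1995]
tool_rot: [-0.0, 0.65, 0.76, -0.0]
contact_force: [-5.7, 0.3, -3.0]
gripper_width: 0.017
gripper_force: 49.1
[ 0.54420035 -0.21575989  0.19950225] [-5.67115027  0.345093   -2.95655992]
```

View pics/w6.png

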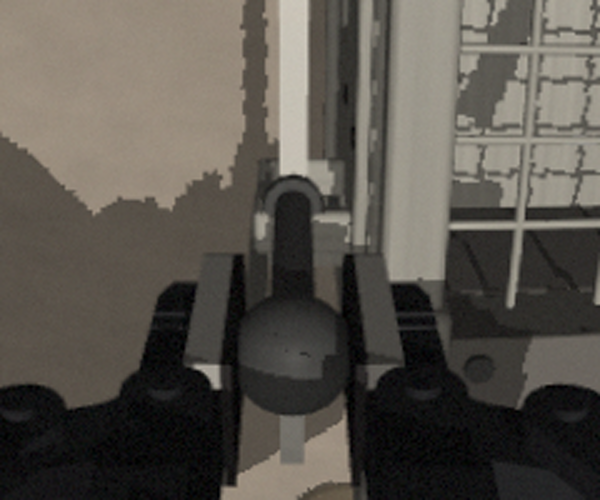

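The picture shows the ball held between the pads. It has lifted 10 mm with 3 N of weight, as expected. I draw the first part, easing 1 mm off the sideways push.

```bash
python3 -m creep '[{"wx":0,"wy":0,"wz":0,"x":0.2,"y":-0.1,"z":0,"jaw":1.2},{"wx":0,"wy":0,"wz":0,"x":0.4,"y":0,"z":0,"jaw":1.2},{"wx":0,"wy":0,"wz":0,"x":0.4,"y":0,"z":0,"jaw":1.2},{"wx":0,"wy":0,"wz":0,"x":0,"y":0,"z":0,"jaw":1.2}]'
```

```text
clock: 15.25
position: [0.5423, -0.2049, 0.1994]
tool_rot: [-0.0, 0.649, 0.761, 0.0]
contact_force: [-0.1, 1.8, -5.4]
gripper_width: 0.0174
gripper_force: 49.1
```

```bash
python3 -m creep '[{"wx":0,"wy":0,"wz":0,"x":0.6,"y":0,"z":0,"jaw":1.2},{"wx":0,"wy":0,"wz":0,"x":0.8,"y":0,"z":0,"jaw":1.2},{"wx":0,"wy":0,"wz":0,"x":0.8,"y":0,"z":0,"jaw":1.2},{"wx":0,"wy":0,"wz":0,"x":0.8,"y":0,"z":0,"jaw":1.2},{"wx":0,"wy":0,"wz":0,"x":0.8,"y":0,"z":0,"jaw":1.2},{"wx":0,"wy":0,"wz":0,"x":0.6,"y":0,"z":0,"jaw":1.2},{"wx":0,"wy":0,"wz":0,"x":0.4,"y":0,"z":0,"jaw":1.2},{"wx":0,"wy":0,"wz":0,"x":0,"y":0,"z":0,"jaw":1.2},{"wx":0,"wy":0,"wz":0,"x":0,"y":0,"z":0,"jaw":1.2}]'
python3 - <<'E'
from h import *
s=bot.observe();p=s['position'];print(p,s['contact_force'],s['joint_positions'])
t=np.radians(8.7); print('cage-frame shift mm',R.from_euler('z',-t).apply(p-np.array([.5444,-.2164,.1893]))*1000)
E
```

```text
clock: 16.0
position: [0.5347, -0.1583, 0.1992]
tool_rot: [-0.0, 0.65, 0.76, 0.0]
contact_force: [2.0, 3.1, -6.9]
gripper_width: 0.0169
gripper_force: 49.0
[ 0.5347475  -0.15828686  0.19919403] [ 2.00348888  3.0720351  -6.86432567] [-0.02611838  0.77742154  0.5168878   1.60341144 -0.46414027  0.88608325
  0.82237995]
cage-frame shift mm [-0.75120071 58.90452568  9.89403387]
```

The bolt is drawn about 59 mm with low forces. Now I swing the gate with the tool turning along, halfway first.

```bash
python3 -m creep '[{"wx":0,"wy":0,"wz":1.2,"x":0.04,"y":-0.25,"z":0,"jaw":1.2},{"wx":0,"wy":0,"wz":2.5,"x":0.08,"y":-0.51,"z":0,"jaw":1.2},{"wx":0,"wy":0,"wz":2.5,"x":0.08,"y":-0.51,"z":0,"jaw":1.2},{"wx":0,"wy":0,"wz":2.5,"x":0.08,"y":-0.51,"z":0,"jaw":1.2},{"wx":0,"wy":0,"wz":2.5,"x":0.08,"y":-0.51,"z":0,"jaw":1.2},{"wx":0,"wy":0,"wz":2.5,"x":0.08,"y":-0.51,"z":0,"jaw":1.2},{"wx":0,"wy":0,"wz":0,"x":0,"y":0,"z":0,"jaw":1.2},{"wx":0,"wy":0,"wz":0,"x":0,"y":0,"z":0,"jaw":1.2}]'
```

```text
clock: 16.67
position: [0.5067, -0.1562, 0.1994]
tool_rot: [0.0, 0.736, 0.677, -0.0]
contact_force: [3.9, -0.2, -4.9]
gripper_width: 0.017
gripper_force: 49.2
```

Force is about 4 N towards closing, as the spring should give. I go on to about 31°.

```bash
python3 -m creep '[{"wx":0,"wy":0,"wz":2.5,"x":0.08,"y":-0.51,"z":0,"jaw":1.2},{"wx":0,"wy":0,"wz":2.5,"x":0.08,"y":-0.51,"z":0,"jaw":1.2},{"wx":0,"wy":0,"wz":2.5,"x":0.08,"y":-0.51,"z":0,"jaw":1.2},{"wx":0,"wy":0,"wz":2.5,"x":0.08,"y":-0.51,"z":0,"jaw":1.2},{"wx":0,"wy":0,"wz":2.5,"x":0.08,"y":-0.51,"z":0,"jaw":1.2},{"wx":0,"wy":0,"wz":2.5,"x":0.08,"y":-0.51,"z":0,"jaw":1.2},{"wx":0,"wy":0,"wz":1.3,"x":0.04,"y":-0.27,"z":0,"jaw":1.2},{"wx":0,"wy":0,"wz":0,"x":0,"y":0,"z":0,"jaw":1.2},{"wx":0,"wy":0,"wz":0,"x":0,"y":0,"z":0,"jaw":1.2},{"wx":0,"wy":0,"wz":0,"x":0,"y":0,"z":0,"jaw":1.2},{"wx":0,"wy":0,"wz":0,"x":0,"y":0,"z":0,"jaw":1.2}]'
python3 - <<'E'
from h import *
s=bot.observe();p=s['position'];M=rot(s['tool_rot']).as_matrix()
a=np.degrees(np.arctan2(M[1,0],M[0,0])); print(p,s['contact_force'],s['joint_velocities'].round(3) if hasattr(s['joint_velocities'],'round') else s['joint_velocities'],'turn',98.7-a)
t=np.radians(8.7); c=R.from_euler('z',-t).apply(p-np.array([.5444,-.2164,.1893]))*1000; print('cage shift',c)
r=np.array([-16+c[0],-177+c[1]]); print('gate angle from pos',np.degrees(np.arctan2(-r[0],-r[1])-np.arctan2(16,118)), 'radius',np.hypot(*r),np.hypot(16,118))
for n in ('scene','side'):
    P=cloud(bot.grab_frame(n)).reshape(-1,3)
    k=(P[:,0]>.35)&(P[:,0]<.41)&(P[:,1]>-.36)&(P[:,1]<-.29)&(P[:,2]<.2); print('pin top',P[k][:,2].max(),k.sum())
f=bot.grab_frame('wrist'); cv2.imwrite('pics/w7.png',f['color'])
E
```

```text
clock: 17.58
position: [0.4754, -0.1443, 0.1993]
tool_rot: [0.0, 0.824, 0.567, -0.0]
contact_force: [4.2, -1.9, -4.6]
gripper_width: 0.0169
gripper_force: 49.3
[ 0.47538618 -0.14432028  0.19932849] [ 4.24757779 -1.93238102 -4.64572398] [-0.     0.001  0.001  0.004 -0.002 -0.002 -0.003] turn 29.685677658554994
cage shift [-57.31689935  81.68945222  10.02849294]
gate angle from pos 29.847179159485826 radius 120.24752907204865 119.07980517283357
pin top 0.12015532909243865 344
pin top 0.11914341286188057 697
```

View pics/w7.png

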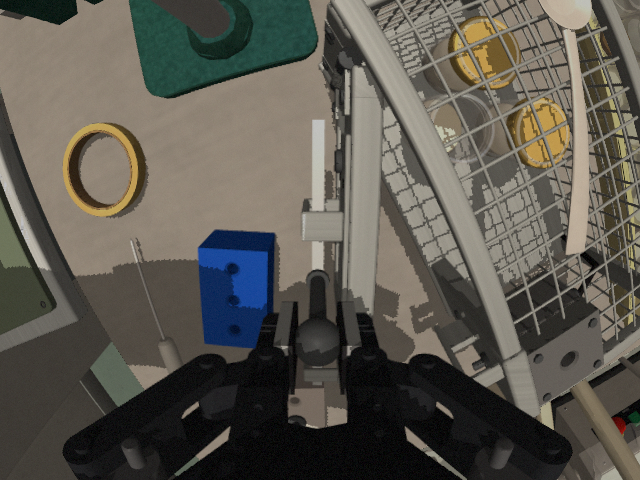

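The gate stands about 30° open from the cage front. The ball is held at (320,340), the bolt is drawn, the arm is still and the pin is seated, so I hand in.

```bash
python3 -c "
from station import bot
print(bot.close_job())"
```

```text
the job is handed in; nothing more can be done
None
```

I handed the job in at about 18 s of 61 s (no verdict came back): the button was pushed to its stop, the pin is back in the middle hole, the bolt is drawn about 59 mm, and the gripper holds the gate about 30° open by the knob.

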